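# Seat the hex calibration plug in the tilted test port

## Robot

A 6-joint arm with a two-finger parallel gripper is mounted at the origin on the work surface. World frame = base frame: x ahead of the robot, y to its left, z up, the work surface at z = 0. Lengths are in mm, angles in rad, forces in N, time in s.
With the tool pointing down it reaches from about 300 to 775 mm from the base axis. Payload 14.6 kg.
Tool frame: the origin (TCP) lies between the finger pads; the fingertips stand 17 mm ahead of it and the grasp point (between the pads) lies 2 mm behind it (manip.tip_reach is the distance from the TCP to the fingertips, in mm); z points along the fingers, y is the line along which they close (so a half turn about z gives the same grasp; the last joint's range is limited). The gripper opens to 94 mm and grips with 3 to 60 N. Pads are 16 mm wide; open, the fingers measure 119 mm over their backs; the gripper's body (75 mm by 177 mm) begins 78 mm behind the grasp point.
Start: joints at [-0.067, 0.3, 1.521, -0, 1.321, -0.067], TCP at [549.99, -0.002, 222.446] pointing down, gripper open.
Joint ranges: [-3.03, 3.03], [-0.79, 2.21], [0.23, 2.52], [-1.04, 4.18], [0, 3.07], [-2.55, 2.55]. Speed limits (rad/s): [2.22, 2.22, 2.57, 3.14, 3.14, 3.14].

## Interface

Orientations are given as [roll, pitch, yaw] about the fixed x, y, z axes, in that order (R = Rz(yaw) Ry(pitch) Rx(roll)).
In Python, from cell import manip, viewer gives the robot as it stands.
- The arm moves only by the tool apply_moves, never from a script. Its argument "moves" is a list of rows, each a list of 3 entries, a list of its own where there are three numbers: the shift along the tool's x, y, z each as a share of 0.25 m, from -1 to 1, then the turn, a rotation vector about the tool's x, y, z each as a share of pi rad, from -1 to 1, then the closure, from 0 (fully open) to 1 (shut). In form: [[[dx, dy, dz], [wx, wy, wz], grip], ...]. A call has 1 to 12 rows; each row is the pose to reach, as a shift and turn from the pose commanded when the call began, along the tool's axes at that moment, turning the shorter way round; what a row does not reach only later rows make up. A row lasts 1/12 s, in which the tool goes at most 41.7 mm and 7.16 degrees, less where a joint would pass 70% of its speed; a pose out of reach is approached as far as the arm can. A call with a number of a shift or a turn outside -1 to 1 is refused whole. A call with a gripper value outside its range is refused whole. The fingers move at their own pace and stop on an object; "squeeze" is the grip in N (left out, the last holds). Time passes only in rows, so rows that repeat a pose let the fingers close. It gives the time, the measured TCP pose, the force, the opening and the grip force at its end, in the units of the state.
- manip.read_state(): the state, without advancing time (a new reading comes with each control period).
- viewer.camera(name): name is "scene" or "side" or "wrist"; returns the picture (384x512x3 uint8, blue, green, red); there is no depth.
- viewer.camera_info(name): a dict with "camera_matrix" (3x3 intrinsics, pixels), "R" (3x3) and "t" (3): a world point X has camera coordinates R X + t. Camera axes: x right, y down, z forward; pixel columns grow to the right and rows downward; lengths in mm; the calibration is good to about 2 mm. A picture is of the moment at which its call begins: read the wrist's pose just before it. camera_info takes no time and is no camera call; for the wrist camera it gives the pose at the moment of the call.
- manip.sign_off(): hands the job in; it is judged then, once.
The state is a dict: "clock": time; "joints": joint angles; "qd": joint speeds; "effort": joint torques, N m; "eef_pos": TCP position; "eef_rot": TCP orientation; "wrist_force": force on the tool from outside, world axes, zero at the start; "moment": the same for the moment, N m; "finger_gap": finger opening in mm; "finger_force": force on a finger pad.
Only numpy, scipy, OpenCV 4.12 (cv2) and the standard library are available. Lean on these libraries where they do the work, as an engineer would, in place of code of your own. Each camera call takes 0.05 s, during which the arm holds its last target. There are 200 camera calls.

## Task

Fit the hexagonal calibration plug into the port of the tilted test head: stand it in the collar, turn it in small steps while pressing lightly until the hexagon drops into its recess, then press it down firmly until it is fully home on its stop, and let go of it. Leave the square plug and all the other things where they are.

Things in the scene. Friction and masses are not known exactly. Their poses are not given: they have to be found in the camera images.
- cal_plug: Loose aluminium calibration plug, about 0.35 kg, 86 mm high, upright in the tray. Origin: centre of its underside, z up its axis. Foot: hexagonal prism 40 mm high, 60 mm across flats (69 mm across corners), two flats facing its own +x and -x; its lowest 4 mm are stepped in to 55 mm across flats.
- plug_grip (a point): Middle of the flat grip on top of the calibration plug, on its axis, 66 mm above the plug's origin. The grip reaches from 40 to 86 mm above the origin, 22 mm thick along the plug's x, 50 mm wide along its y.
- port: Port of the test head: grey 190 mm square deck on a fixed stand, tilted 25 degrees down towards its front (roughly to the robot). Origin: centre of the round mouth, level with the top of the dark steel collar, 150 mm above the table; z points out along the port's axis, 25 degrees from vertical; y is level. Collar: 10 mm high, 71 mm bore, 104 mm outside, flared to 78 mm over its top 7 mm.
- ledge (a point): Centre of the opening in the steel ledge inside the collar, 10 mm below the port's origin along its axis. Below it is a hexagonal recess 64 mm across flats (2 mm to spare each side). Not aligned, the plug stops with its underside 10 to 14 mm below the origin (its stepped foot slips in at most angles); within about 6 degrees of alignment it drops right in.
- recess (a point): Centre of the brass seat, as raised, at the bottom of the hexagonal recess, 24 mm below the port's origin: the plug's underside rests here once dropped in; fully home it is 30 mm below. The recess is in a practically immovable insert whose angle about the port's axis differs each time and is not reported; any of the six ways round will do. Find it by feel or by eye.
- seat (a joint): Brass seat under the plug: 0 raised (start), 0.006 m pushed down to its stop. Stiff friction of about 9 N, no spring: the plug's weight does not move it, it stays where pushed; 12 to 20 N along the port's axis drives it to the stop, where the plug's hexagon stands 10 mm out of the collar.
- tray: Fixed low black plastic tray, 200 (its x) x 260 (its y) x 14 mm high, floor about 4 mm thick, in which the two plugs and a washer lie. Origin: centre of its underside.
- square_plug: Bystander: aluminium plug with the same grip and height as the calibration plug, but its foot is a plain square 56 mm wide. Upright in the tray. Origin: centre of its underside.
- washer: Bystander: steel washer 40 mm in diameter, 6 mm thick, lying in the tray. Origin: centre of its underside.
- dispenser: Bystander: orange bottle 56 mm in diameter, 150 mm high, standing on the table beyond the work. Origin: centre of its underside.
- screwdriver: Bystander: screwdriver lying on the table close to the robot. Origin: under its middle, handle to its own -x.
- tape_roll: Bystander: roll of clear tape lying flat, 90 mm in diameter, 20 mm high. Origin: centre of its underside.
- meter: Bystander: grey hand-held meter 140 x 75 x 32 mm lying on its back. Origin: centre of its underside.
- wrench: Bystander: steel wrench lying on the table to the left. Origin: under its middle.
Mind the look-alikes: they are no part of the job. Leave any blue, pink or red look-alike of the cal_plug alone.

How it is judged:
By the outcome, as a careful person would: the job done as asked, in the order asked, and still so for the second after the job is handed in, with the robot touching nothing.
It also fails if it takes over 61 s, if anything falls off the work surface, if the arm or the gripper's body presses on something with over 40 N, if the wrist force passes 120 N, or if a joint passes its speed limit or range.

## Working session

There is one attempt and no reset: what is moved stays moved. The work goes in short steps, Python scripts to look and compute and a tool call to move; the robot and the scene stay as the last step left them, time stands still between calls to the robot, and variables do not carry over. Pictures are saved under pics/ and viewed, at most 10 in all, crops included, and the job is handed in when it is done.

Besides the shell and the picture viewer there is one more tool, called after "Emit:" in YAML: its name, and indented under it one key for each argument. apply_moves: Moves the arm, as the interface text tells. Shift numbers are shares of 0.25 m and turn numbers shares of pi rad, none past 1 either way. Its arguments: {"type":"object","properties":{"moves":{"type":"array"},"squeeze":{"type":"number"}},"required":["moves"]}

```bash
ls; mkdir -p pics; python3 - <<'E'
from cell import manip, viewer
import cv2,numpy as np
for n in("scene","side","wrist"):
    im=viewer.camera(n); cv2.imwrite(f"pics/{n}0.png",im)
    i=viewer.camera_info(n); print(n,np.round(i["camera_matrix"],1).tolist(),np.round(i["R"],4).tolist(),np.round(i["t"],1).tolist())
a=cv2.imread("pics/scene0.png")
cv2.imwrite("pics/scene0b.png",cv2.resize(a,(800,600),interpolation=cv2.INTER_CUBIC))
print(manip.read_state())
E
```

```text
pics
scene [[366.0, 0.0, 251.7], [0.0, 366.0, 186.3], [0.0, 0.0, 1.0]] [[0.512, 0.8588, -0.0148], [0.5433, -0.3372, -0.7689], [-0.6653, 0.3857, -0.6392]] [-315.0, -211.0, 1455.5]
side [[446.1, 0.0, 257.4], [0.0, 446.1, 194.8], [0.0, 0.0, 1.0]] [[-0.962, -0.2727, -0.0096], [-0.1908, 0.6973, -0.6909], [0.1951, -0.6629, -0.7228]] [560.9, 169.3, 1501.1]
wrist [[343.8, 0.0, 253.6], [0.0, 343.8, 191.7], [0.0, 0.0, 1.0]] [[1.0, 0.0002, -0.0021], [0.0008, -0.9591, 0.283], [-0.002, -0.283, -0.9591]] [-549.2, -28.2, 393.2]
{'clock': 0.15, 'joints': array([-6.66017254e-02,  3.00301789e-01,  1.52143570e+00, -1.47465053e-05,
        1.32069461e+00, -6.65854556e-02]), 'qd': array([ 8.34302816e-05, -3.04847635e-03, -1.98211632e-03,  1.37617245e-03,
       -2.97114416e-03,  7.40164420e-04]), 'effort': array([-2.50185103e-04, -5.31960297e+01, -3.52822959e+01,  7.07691838e-02,
        2.35654798e-02, -3.66386917e-05]), 'eef_pos': array([5.49816155e+02, 4.74820528e-03, 2.22040699e+02]), 'eef_rot': array([-3.14075411e+00, -4.16009600e-05,  1.57078370e+00]), 'wrist_force': array([-0.23564688,  0.09797388,  0.50203132]), 'moment': array([ 0.0160341 , -0.01720541,  0.01853126]), 'finger_force': 0.0, 'finger_gap': 93.84944408523589}
```

View pics/scene0b.png

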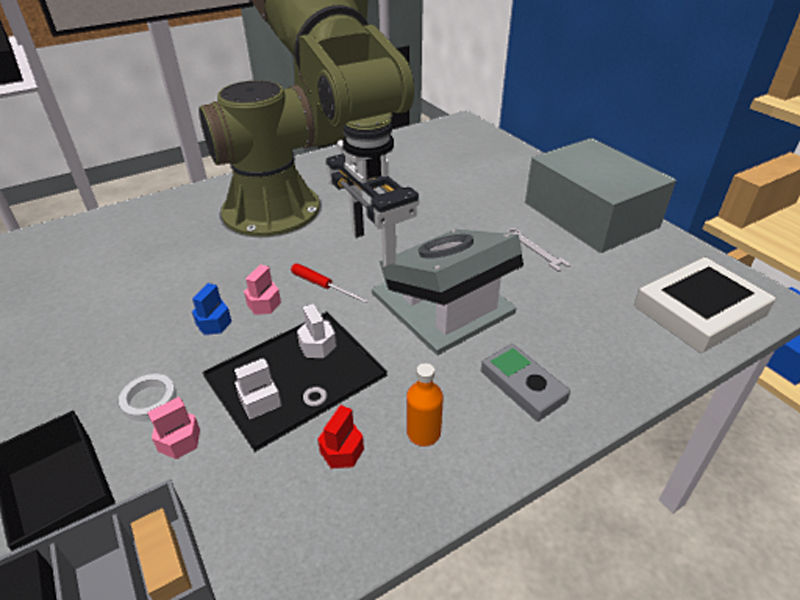

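View pics/side0.png

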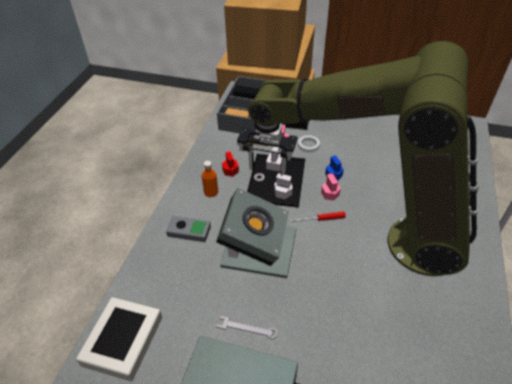

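View pics/wrist0.png

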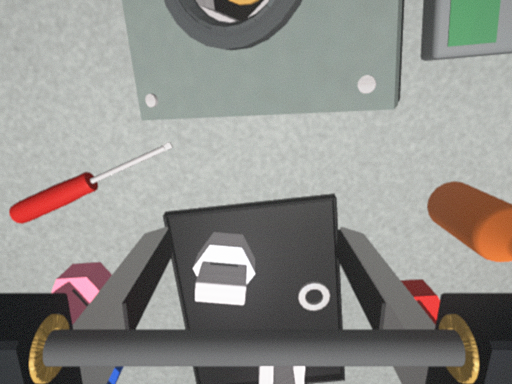

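The scene picture (800 px wide) shows the grey hex plug at (316,335), the square plug at (257,390) and the collar at (446,244). In the side picture the collar is at (257,219). In the wrist picture the hex plug is at (224,270), with its grip top spanning roughly x 195–248, y 284–304.

```bash
cat > h.py <<'E'
import numpy as np,cv2
from scipy.spatial.transform import Rotation as Ro
from cell import manip, viewer
def ray(info,px):
    K,R,t=info["camera_matrix"],np.array(info["R"]),np.array(info["t"])
    d=R.T@np.linalg.solve(K,[px[0],px[1],1]); return -R.T@t,d/np.linalg.norm(d)
def atz(info,px,z):
    c,d=ray(info,px); return c+d*(z-c[2])/d[2]
def tri(obs):
    A=0;b=0
    for i,p in obs:
        c,d=ray(i,p);P=np.eye(3)-np.outer(d,d);A=A+P;b=b+P@c
    return np.linalg.solve(A,b)
def proj(info,X):
    x=info["camera_matrix"]@(np.array(info["R"])@X+np.array(info["t"]));return x[:2]/x[2]
def pose(s=None):
    s=s or manip.read_state();return s["eef_pos"],Ro.from_euler("xyz",s["eef_rot"]).as_matrix()
def rel(p,R,p0=None,R0=None):
    if p0 is None:p0,R0=pose()
    return np.round(R0.T@(p-p0)/250,4),np.round(Ro.from_matrix(R0.T@R).as_rotvec()/np.pi,4)
E
python3 - <<'E'
from h import *
I={n:viewer.camera_info(n) for n in("scene","side","wrist")}
k=.64
print("port tri",tri([(I["scene"],(446*k,244*k)),(I["side"],(257,219))]))
for n,p in(("scene",(446*k,244*k)),("side",(257,219))): print(n,atz(I[n],p,150))
print("griptop corners z~90:",[np.round(atz(I["wrist"],p,90),1).tolist() for p in((199,283),(248,284),(195,302),(246,304))])
print("hextop z44:",[np.round(atz(I["wrist"],p,44),1).tolist() for p in((207,234),(244,234),(195,262),(255,262))])
w=cv2.imread("pics/wrist0.png")[220:320,160:290];s=cv2.imread("pics/side0.png")[180:280,210:310]
cv2.imwrite("pics/c1.png",np.hstack([cv2.resize(w,(440,340),interpolation=cv2.INTER_CUBIC),cv2.resize(s,(340,340),interpolation=cv2.INTER_CUBIC)]))
E
```

```text
port tri [538.01491766 161.51276505 149.57509331]
scene [539.73744562 161.52487407 150.        ]
side [537.17852949 160.88361052 150.        ]
griptop corners z~90: [[496.6, -94.6, 90.0], [544.0, -95.6, 90.0], [491.7, -115.8, 90.0], [542.0, -118.0, 90.0]]
hextop z44: [[499.5, -63.2, 44.0], [539.1, -63.2, 44.0], [485.0, -96.5, 44.0], [550.9, -96.4, 44.0]]
```

View pics/c1.png

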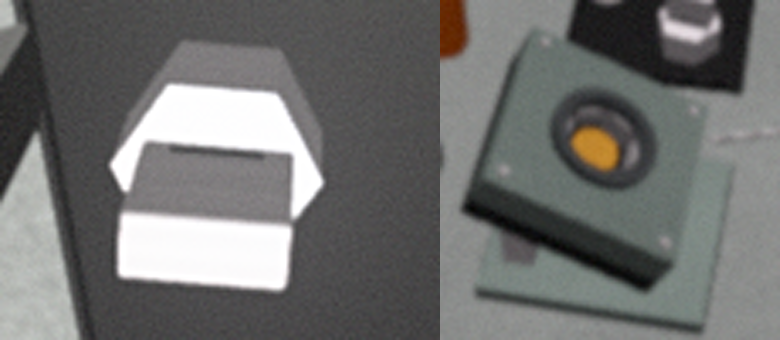

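```bash
python3 - <<'E'
from h import *
I={n:viewer.camera_info(n) for n in("scene","side","wrist")}
a=tri([(I["wrist"],(151,100)),(I["side"],(285,212.4))]);b=tri([(I["wrist"],(367,84)),(I["side"],(240.9,192.4))])
d=b-a;print(a,b,np.linalg.norm(d),np.degrees(np.arcsin(d[2]/np.linalg.norm(d))),np.degrees(np.arctan2(d[1],d[0])))
print("port2",atz(I["side"],(258.2,220.6),150))
c=np.array([[197.5,283.8],[246.6,285.3],[245.1,305.3],[194.9,301.2]])
P=np.array([atz(I["wrist"],p,90) for p in c]);print(P.round(1),P.mean(0))
h=np.array([[110/3.385+160,165/3.4+220],[323/3.385+160,183/3.4+220]]);H=np.array([atz(I["wrist"],p,44) for p in h]);print(H,H.mean(0))
# where camera sits in tool frame
p,R=pose();i=I["wrist"];print("cam in tool",R.T@(-np.array(i["R"]).T@i["t"]-p),"axis",R.T@np.array(i["R"])[2])
E
```

```text
[468.08674208  76.15497324 108.2493865 ] [613.12410915  87.76834097 176.54629846] 160.73324590153604 25.144867782100164 4.5779950491442625
port2 [531.79491748 166.18654512 150.        ]
[[ 495.1  -95.5   90. ]
 [ 542.7  -97.    90. ]
 [ 541.1 -119.5   90. ]
 [ 491.7 -114.9   90. ]] [ 517.64401708 -106.71024789   90.        ]
[[ 481.89284283 -104.51335292   44.        ]
 [ 551.40006862 -110.97463032   44.        ]] [ 516.64645573 -107.74399162   44.        ]
cam in tool [ 8.43094938e+01  8.40645622e-02 -1.61954117e+02] axis [-0.28300709 -0.00114572  0.95911713]
```

```bash
cat >> h.py <<'E'
def portR(psi=4.6,tilt=25):
    a,t=np.radians([psi,tilt]);z=np.array([-np.sin(t)*np.cos(a),-np.sin(t)*np.sin(a),np.cos(t)])
    x=np.array([-np.sin(a),np.cos(a),0]);return np.column_stack([x,np.cross(-z,x),-z]),z
E
python3 - <<'E'
from h import *
R,z=portR();print(rel(np.array([531,162,150])+120*z,R))
E
```

```text
(array([ 0.6317, -0.2776, -0.1466]), array([-0.1391,  0.0056, -0.0252]))
```

Emit:
apply_moves:
  moves:
    - [[0,0,-0.14],[0,0,0],0]
    - [[0.63,-0.278,-0.147],[-0.139,0.0056,-0.025],0]
    - [[0.63,-0.278,-0.147],[-0.139,0.0056,-0.025],0]
    - [[0.63,-0.278,-0.147],[-0.139,0.0056,-0.025],0]
    - [[0.63,-0.278,-0.147],[-0.139,0.0056,-0.025],0]
    - [[0.63,-0.278,-0.147],[-0.139,0.0056,-0.025],0]
    - [[0.63,-0.278,-0.147],[-0.139,0.0056,-0.025],0]
    - [[0.63,-0.278,-0.147],[-0.139,0.0056,-0.025],0]
    - [[0.63,-0.278,-0.147],[-0.139,0.0056,-0.025],0]

```text
clock: 0.9
eef_pos: [481.3, 156.6, 259.2]
eef_rot: [2.705, 0.0, 1.649]
wrist_force: [0.3, -0.1, -0.4]
finger_gap: 94.2
finger_force: 0.0
```

```bash
python3 - <<'E'
from h import *
import pickle
p,R=pose();i=viewer.camera_info("wrist");im=viewer.camera("wrist");pickle.dump((p,R,i),open("w1.pkl","wb"));cv2.imwrite("pics/w1.png",im)
print(p,R.round(3).tolist());print(proj(i,np.array([531,162,150])))
c=cv2.resize(im,(800,600),interpolation=cv2.INTER_CUBIC);cv2.imwrite("pics/w1b.png",c)
E
```

```text
[481.25224465 156.55651389 259.15517737] [[-0.078, 0.904, 0.421], [0.997, 0.071, 0.033], [-0.0, 0.422, -0.906]]
[253.03445487 191.26725654]
```

View pics/w1b.png

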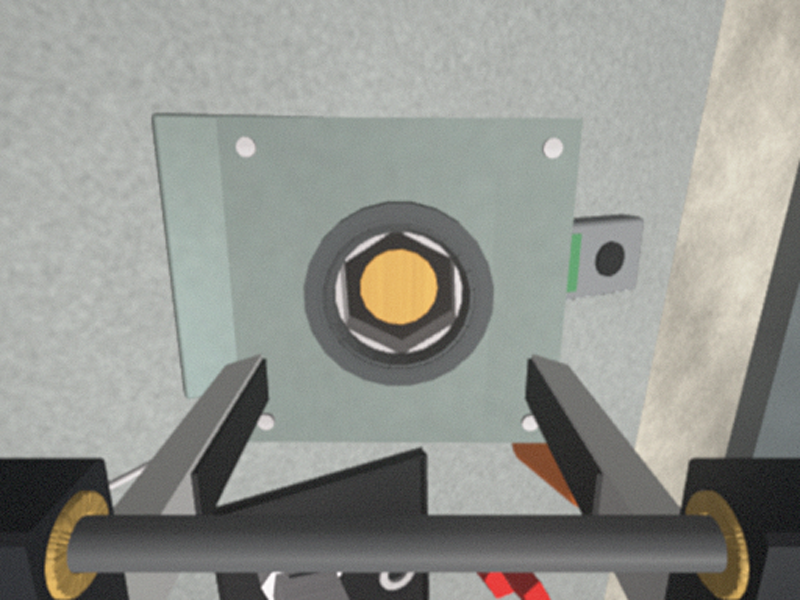

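Four deck screws show at (245,147), (553,148), (266,423) and (530,423). The collar is centred near (398,293). The recess hexagon has corners at about (399,234) and (401,353), with flats at x≈345 and 455, so its flats face the tool's ±y.

```bash
python3 - <<'E'
from h import *
import pickle
p,R,i=pickle.load(open("w1.pkl","rb"))
s=np.array([[245,147],[553,148],[266,423],[530,423]])/1.5625-.2
K=np.array(i["camera_matrix"])
from scipy.optimize import least_squares
# port frame axes: params x,y,z, psi ; screws at (±h along uphill, ±h along y, -10)
def f(q,full=False):
    Rt,z=portR(q[3],25);X=Rt[:,0];up=Rt[:,1];c=q[:3]
    pts=[c-10*z+q[4]*(sx*up+sy*X) for sx,sy in((-1,1),(1,1),(-1,-1),(1,-1))]
    r=np.array([proj(i,P) for P in pts])-s
    cc=[c+52*(np.cos(a)*up+np.sin(a)*X) for a in np.linspace(0,6.28,40)]
    q2=np.array([proj(i,P) for P in cc])
    e=np.array([q2[:,0].min()-304/1.5625,q2[:,0].max()-493/1.5625,q2[:,1].min()-201/1.5625,q2[:,1].max()-385/1.5625])+.2
    return np.r_[r.ravel(),e,(c[2]-150)/1]
r=least_squares(f,[531,162,150,4.6,80]);print(r.x,np.round(r.fun,1));np.save("port.npy",r.x)
# rectified ledge plane, 8 px/mm; columns=tool y, rows = -tool x
Rt,z=portR(r.x[3]);o=r.x[:3]-10*z;im=cv2.imread("pics/w1.png")
w=np.array([[-40,40],[40,40],[40,-40],[-40,-40]])  # (y,x)
src=np.float32([proj(i,o+a*Rt[:,1]+b*Rt[:,0]) for a,b in w])
H=cv2.getPerspectiveTransform(src,np.float32([[0,0],[560,0],[560,560],[0,560]]))
cv2.imwrite("pics/ledge.png",cv2.warpPerspective(im,H,(560,560),flags=cv2.INTER_CUBIC))
E
```

```text
[532.63438057 161.80462654 150.15701258   4.3251735   80.5173942 ] [ 0.2 -0.5 -0.2 -0.6 -0.2 -1.   0.2 -0.5 -0.3  0.2  1.8  0.7  0.2]
```

View pics/ledge.png

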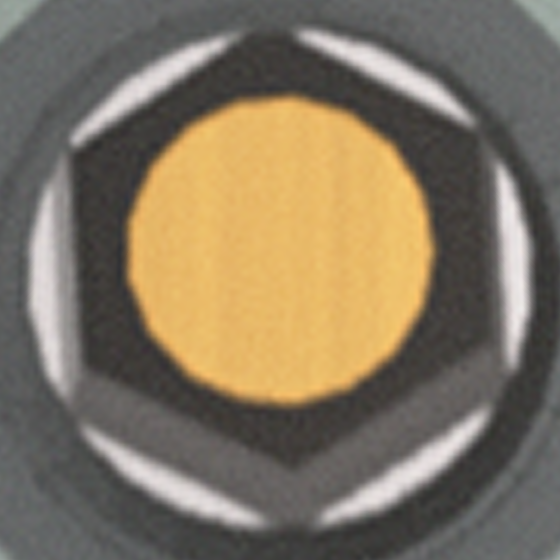

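```bash
cat >> h.py <<'E'
def downR(yd):  # tool y at angle yd (deg) in world
    a=np.radians(yd);y=np.array([np.cos(a),np.sin(a),0]);z=np.array([0,0,-1.]);return np.column_stack([np.cross(y,z),y,z])
E
python3 - <<'E'
from h import *
print(rel(np.array([517.1,-107.2,170]),downR(-4.5)));print(manip.read_state()["joints"])
E
```

```text
(array([-1.0621, -0.0955,  0.3485]), array([ 0.1385, -0.0108,  0.049 ]))
[ 0.28540752 -0.0480055   1.88215229 -0.11298592  0.88284923  0.26041763]
```

Emit:
apply_moves:
  moves:
    - [[-0.15,-0.02,-0.03],[0.04,0,0.01],0]
    - [[-0.3,-0.05,0],[0.08,0,0.03],0]
    - [[-1,-0.095,0.33],[0.1385,-0.011,0.049],0]
    - [[-1,-0.095,0.33],[0.1385,-0.011,0.049],0]
    - [[-1,-0.095,0.33],[0.1385,-0.011,0.049],0]
    - [[-1,-0.095,0.34],[0.1385,-0.011,0.049],0]
    - [[-1,-0.095,0.348],[0.1385,-0.011,0.049],0]
    - [[-1,-0.095,0.348],[0.1385,-0.011,0.049],0]
    - [[-1,-0.095,0.348],[0.1385,-0.011,0.049],0]
    - [[-1,-0.095,0.348],[0.1385,-0.011,0.049],0]

```text
clock: 1.78
eef_pos: [515.7, -91.0, 170.4]
eef_rot: [3.141, -0.0, 1.493]
wrist_force: [0.3, -0.2, -0.3]
finger_gap: 93.9
finger_force: 0.0
```

```bash
python3 - <<'E'
from h import *
import pickle
p,R=pose();i=viewer.camera_info("wrist");im=viewer.camera("wrist");pickle.dump((p,R,i),open("w2.pkl","wb"));cv2.imwrite("pics/w2.png",im)
print(p)
q=proj(i,np.array([517.1,-107.2,90]));print(q)
x,y=int(q[0]-65),int(q[1]-70);x=max(x,0);y=min(max(y,0),384-110);print(x,y)
cv2.imwrite("pics/w2c.png",cv2.resize(im[y:y+110,x:x+130],None,fx=5,fy=5,interpolation=cv2.INTER_CUBIC))
E
```

```text
[515.72732736 -90.98447788 170.38881711]
[257.42134858 228.19731038]
192 158
```

View pics/w2c.png

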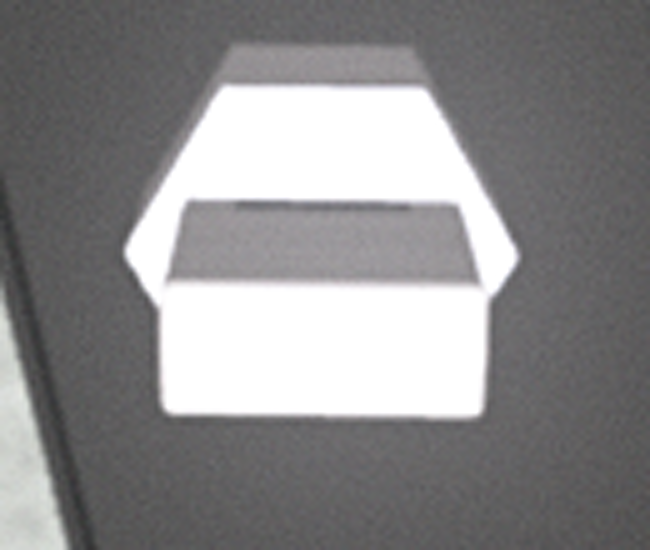

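The view shows the grip-top corners at crop (162,282), (490,284), (486,416) and (163,413). The hexagon's side corners are at (125,252) and (518,257). The plug is almost exactly aligned with the tool.

```bash
python3 - <<'E'
from h import *
import pickle
p,R,i=pickle.load(open("w2.pkl","rb"))
g=np.array([[162,282],[490,284],[486,416],[163,413]])/5+[192,158]-.4
h=np.array([[125,252],[518,257]])/5+[192,158]-.4
P=np.array([atz(i,a,90) for a in g]);H=np.array([atz(i,a,44) for a in h])
F=np.array([atz(i,np.array(a)/5+[192,158]-.4,44) for a in((222,86),(425,86))])
print(P.round(1),P.mean(0),H.round(1),H.mean(0),F)
an=lambda d:np.degrees(np.arctan2(d[1],d[0]))
print(an(P[1]-P[0]),an(P[2]-P[3]),an(H[1]-H[0]),an(F[1]-F[0]))
c=(P.mean(0)+H.mean(0))/2;c[2]=68
print(rel(c,downR(-4.8)))
E
```

```text
[[ 493.   -93.8   90. ]
 [ 542.   -98.    90. ]
 [ 540.3 -119.4   90. ]
 [ 491.  -115.1   90. ]] [ 516.56170843 -106.58975428   90.        ] [[ 481.5 -104.2   44. ]
 [ 550.9 -110.5   44. ]] [ 516.21017284 -107.36634731   44.        ] [[501.43014349 -75.38901216  44.        ]
 [536.32332897 -78.11029286  44.        ]]
-4.826159868229271 -5.030506854645485 -5.226498110468524 -4.459407590679812
(array([-0.0659,  0.0068,  0.4111]), array([0.0005, 0.    , 0.0021]))
```

Emit:
apply_moves:
  moves:
    - [[-0.066,0.007,0.1],[0,0,0.002],0]
    - [[-0.066,0.007,0.2],[0,0,0.002],0]
    - [[-0.066,0.007,0.3],[0,0,0.002],0]
    - [[-0.066,0.007,0.38],[0,0,0.002],0]
    - [[-0.066,0.007,0.411],[0,0,0.002],0]
    - [[-0.066,0.007,0.411],[0,0,0.002],0]
    - [[-0.066,0.007,0.411],[0,0,0.002],1]
    - [[-0.066,0.007,0.411],[0,0,0.002],1]
    - [[-0.066,0.007,0.411],[0,0,0.002],1]
    - [[-0.066,0.007,0.411],[0,0,0.002],1]
    - [[-0.066,0.007,0.411],[0,0,0.002],1]
    - [[-0.066,0.007,0.411],[0,0,0.002],1]
  squeeze: 30

```text
clock: 2.83
eef_pos: [516.4, -107.1, 67.9]
eef_rot: [3.14, 0.0, 1.488]
wrist_force: [-0.2, 0.1, 1.3]
finger_gap: 57.5
finger_force: 0.0
```

Still closing; hold, then lift.

Emit:
apply_moves:
  moves:
    - [[0,0,0],[0,0,0],1]
    - [[0,0,0],[0,0,0],1]
    - [[0,0,0],[0,0,0],1]
    - [[0,0,0],[0,0,0],1]
    - [[0,0,0],[0,0,0],1]
    - [[0,0,0],[0,0,0],1]
  squeeze: 40

```text
clock: 3.33
eef_pos: [516.3, -107.1, 67.7]
eef_rot: [3.14, 0.0, 1.488]
wrist_force: [0.5, -0.1, 2.9]
finger_gap: 50.1
finger_force: 40.0
```

```bash
python3 - <<'E'
from h import *
s=manip.read_state();print({k:np.round(s[k],3) for k in("eef_pos","wrist_force","finger_gap","finger_force")})
q=np.load("port.npy");Rt,z=portR(q[3]);p0,R0=pose();
up=p0+[0,0,150]
def tgt(d,yaw): # underside d mm above port origin; TCP is 64 above underside
    return q[:3]+(d+64)*z, Rt@Ro.from_rotvec([0,0,np.radians(yaw)]).as_matrix()
for d,y in((60,12),(5,12)): 
    P,R=tgt(d,y);print(P,rel(P,R,up,R0),rel(P,R,p0,R0))
E
```

```text
{'eef_pos': array([ 516.33 , -107.117,   67.679]), 'wrist_force': array([ 0.495, -0.134,  2.926]), 'finger_gap': np.float64(50.122), 'finger_force': np.float64(39.963)}
[480.37895964 157.85243217 262.53917818] (array([ 1.0443, -0.231 , -0.1799]), array([-0.1362,  0.0255,  0.016 ])) (array([ 1.0442, -0.2303, -0.7799]), array([-0.1362,  0.0255,  0.016 ]))
[503.55676731 159.60542161 212.69224989] (array([ 1.059 , -0.1394,  0.0196]), array([-0.1362,  0.0255,  0.016 ])) (array([ 1.0589, -0.1387, -0.5804]), array([-0.1362,  0.0255,  0.016 ]))
```

Emit:
apply_moves:
  moves:
    - [[0,0,-0.05],[0,0,0],1]
    - [[0,0,-0.15],[0,0,0],1]
    - [[0,0,-0.3],[0,0,0],1]
    - [[0,0,-0.45],[0,0,0],1]
    - [[0,0,-0.6],[0,0,0],1]
    - [[0,0,-0.75],[0,0,0],1]
    - [[0.1,-0.03,-0.79],[0,0,0],1]
    - [[0.25,-0.06,-0.79],[-0.03,0.005,0.004],1]
    - [[0.4,-0.1,-0.79],[-0.06,0.01,0.008],1]
    - [[0.55,-0.14,-0.79],[-0.09,0.015,0.012],1]
    - [[0.7,-0.18,-0.79],[-0.12,0.02,0.016],1]
    - [[0.85,-0.2,-0.79],[-0.1362,0.0255,0.016],1]

```text
clock: 4.33
eef_pos: [481.8, 110.4, 264.3]
eef_rot: [2.711, -0.09, 1.456]
wrist_force: [0.9, -0.3, -5.0]
finger_gap: 49.8
finger_force: 40.0
```

```bash
cat >> h.py <<'E'
q=np.load("port.npy");Rt,pz=portR(q[3])
def tgt(d,yaw,ex=0,ey=0):
    return q[:3]+(d+64)*pz+ex*Rt[:,0]+ey*Rt[:,1], Rt@Ro.from_rotvec([0,0,np.radians(yaw)]).as_matrix()
def st():  # underside height, lateral errors, yaw, axial force in port frame
    s=manip.read_state();p,R=pose(s);v=Rt.T@(p-q[:3]);rv=Ro.from_matrix(Rt.T@R).as_rotvec(degrees=True)
    print("t %.2f under %.2f lat x %.2f y %.2f rv"%(s["clock"],-v[2]-64,v[0],v[1]),rv.round(2),"F(toolx,y,axial out)",(Rt.T@s["wrist_force"]*[1,1,-1]).round(1),"M",(Rt.T@s["moment"]).round(2),"gap %.1f f %.1f"%(s["finger_gap"],s["finger_force"]))
E
python3 - <<'E'
from h import *
st()
for d in(40,5):print(rel(*tgt(d,12)))
E
```

```text
t 4.33 under 62.51 lat x -47.43 y -1.23 rv [-0.19  0.1  12.07] F(toolx,y,axial out) [-0.4 -1.3 -4.9] M [ 0.55 -0.16  0.04] gap 49.8 f 40.0
(array([ 0.1863, -0.0351,  0.0904]), array([ 0.001 , -0.0007, -0.0004]))
(array([ 0.186 , -0.0356,  0.2303]), array([ 0.001 , -0.0007, -0.0004]))
```

Emit:
apply_moves:
  moves:
    - [[0.1,-0.02,0],[0,0,0],1]
    - [[0.186,-0.035,0.04],[0.001,0,0],1]
    - [[0.186,-0.035,0.1],[0.001,0,0],1]
    - [[0.186,-0.035,0.15],[0.001,0,0],1]
    - [[0.186,-0.035,0.17],[0.001,0,0],1]
    - [[0.186,-0.035,0.17],[0.001,0,0],1]
    - [[0.186,-0.035,0.17],[0.001,0,0],1]

```text
clock: 4.92
eef_pos: [499.0, 157.2, 226.8]
eef_rot: [2.718, -0.088, 1.455]
wrist_force: [-0.5, 0.3, -3.8]
finger_gap: 49.7
finger_force: 40.0
```

```bash
python3 - <<'E'
from h import *
im=viewer.camera("wrist");i=viewer.camera_info("wrist");s=viewer.camera("side");st()
print(proj(i,q[:3]),rel(*tgt(0,12)))
im=im[100:300,130:380]
cv2.imwrite("pics/w3.png",cv2.resize(im,None,fx=3,fy=3,interpolation=cv2.INTER_CUBIC))
E
```

```text
t 5.02 under 20.37 lat x -2.01 y 2.19 rv [ 0.16  0.03 12.03] F(toolx,y,axial out) [-0.1 -1.6 -3.7] M [ 0.54 -0.02 -0.01] gap 49.9 f 40.0
[251.52059066 204.46396521] (array([ 0.006 , -0.01  ,  0.0815]), array([-0.0009, -0.0001, -0.0002]))
```

View pics/w3.png

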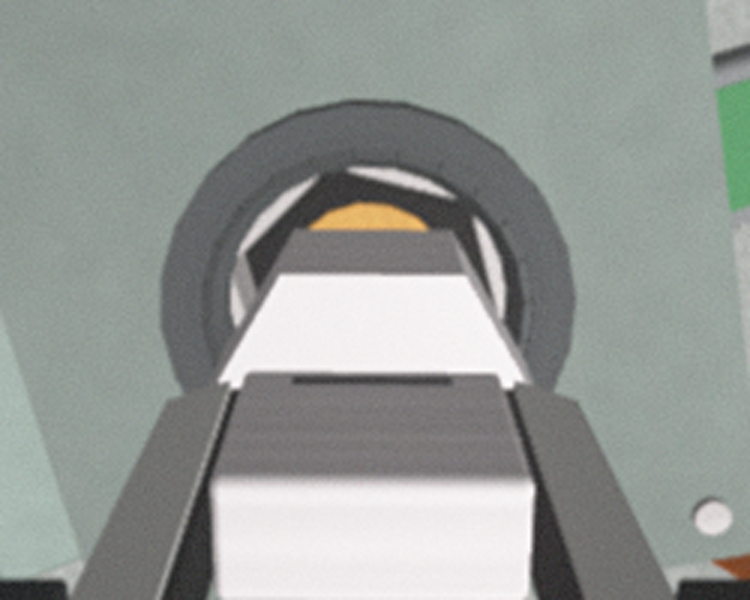

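Emit:
apply_moves:
  moves:
    - [[0.006,-0.01,0],[-0.001,0,0],1]
    - [[0.006,-0.01,0.03],[-0.001,0,0],1]
    - [[0.006,-0.01,0.06],[-0.001,0,0],1]
    - [[0.006,-0.01,0.075],[-0.001,0,0],1]
    - [[0.006,-0.01,0.085],[-0.001,0,0],1]
    - [[0.006,-0.01,0.09],[-0.001,0,0],1]
    - [[0.006,-0.01,0.095],[-0.001,0,0],1]
    - [[0.006,-0.01,0.1],[-0.001,0,0],1]
    - [[0.006,-0.01,0.1],[-0.001,0,0],1]

```text
clock: 5.77
eef_pos: [507.6, 160.1, 203.2]
eef_rot: [2.714, -0.088, 1.456]
wrist_force: [-0.5, -0.2, -3.9]
finger_gap: 49.8
finger_force: 40.0
```

```bash
python3 - <<'E'
from h import *
st();print(rel(*tgt(-10,12)))
E
```

```text
t 5.77 under -5.31 lat x 0.21 y -0.30 rv [2.0e-02 1.0e-02 1.2e+01] F(toolx,y,axial out) [-0.2 -2.1 -3.3] M [ 0.58 -0.   -0.  ] gap 49.8 f 40.0
(array([-0.0006,  0.0014,  0.0188]), array([-0.0001, -0.    , -0.    ]))
```

Emit:
apply_moves:
  moves:
    - [[0,0.001,0.008],[0,0,0],1]
    - [[0,0.001,0.016],[0,0,0],1]
    - [[0,0.001,0.022],[0,0,0],1]
    - [[0,0.001,0.028],[0,0,0],1]
    - [[0,0.001,0.034],[0,0,0],1]
    - [[0,0.001,0.036],[0,0,0],1]
    - [[0,0.001,0.036],[0,0,0],1]

```text
clock: 6.35
eef_pos: [511.6, 160.4, 195.1]
eef_rot: [2.714, -0.088, 1.456]
wrist_force: [0.1, 1.1, -3.9]
finger_gap: 49.5
finger_force: 40.0
```

```bash
python3 - <<'E'
from h import *
st();print(rel(*tgt(-14,12)))
E
```

```text
t 6.35 under -14.35 lat x 0.15 y -0.12 rv [ 0.03  0.   12.  ] F(toolx,y,axial out) [ 1.1 -1.5 -3.7] M [0.58 0.   0.01] gap 49.5 f 40.0
(array([-0.0005,  0.0006, -0.0014]), array([-0.0001, -0.    , -0.    ]))
```

Emit:
apply_moves:
  moves:
    - [[0,0,0.002],[0,0,0],1]
    - [[0,0,0.004],[0,0,0],1]
    - [[0,0,0.004],[0,0,0],1]

```text
clock: 6.6
eef_pos: [512.0, 160.5, 194.8]
eef_rot: [2.714, -0.088, 1.456]
wrist_force: [-4.4, 0.1, 1.9]
finger_gap: 49.6
finger_force: 40.0
```

```bash
python3 -c "
from h import *
st()"
```

```text
t 6.60 under -14.84 lat x 0.23 y 0.09 rv [ 0.    0.02 12.01] F(toolx,y,axial out) [ 0.5 -3.1  3.6] M [ 1.14 -0.05  0.  ] gap 49.6 f 40.0
```

Emit:
apply_moves:
  moves:
    - [[0,0,0],[0,0,0.011],1]
    - [[0,0,0],[0,0,0.022],1]
    - [[0,0,0],[0,0,0.033],1]
    - [[0,0,0],[0,0,0.044],1]
    - [[0,0,0],[0,0,0.055],1]
    - [[0,0,0],[0,0,0.055],1]

```text
clock: 7.1
eef_pos: [512.1, 160.4, 194.4]
eef_rot: [2.734, -0.159, 1.295]
wrist_force: [-0.3, 0.1, -3.8]
finger_gap: 49.7
finger_force: 40.0
```

```bash
python3 -c "
from h import *
st()"
```

```text
t 7.10 under -15.17 lat x 0.15 y 0.01 rv [0.0e+00 1.0e-02 2.2e+01] F(toolx,y,axial out) [ 0.1 -1.9 -3.4] M [0.53 0.03 0.  ] gap 49.7 f 40.0
```

Emit:
apply_moves:
  moves:
    - [[0,0,0.001],[0,0,0.011],1]
    - [[0,0,0.001],[0,0,0.011],1]
    - [[0,0,0.002],[0,0,0.022],1]
    - [[0,0,0.002],[0,0,0.022],1]

```text
clock: 7.43
eef_pos: [512.2, 160.4, 193.9]
eef_rot: [2.745, -0.185, 1.232]
wrist_force: [-0.6, -0.4, -3.9]
finger_gap: 49.7
finger_force: 40.0
```

```bash
python3 -c "
from h import *
st()"
```

```text
t 7.43 under -15.73 lat x 0.17 y -0.07 rv [2.000e-02 1.000e-02 2.586e+01] F(toolx,y,axial out) [-0.3 -2.2 -3.2] M [0.6  0.01 0.05] gap 49.7 f 40.0
```

Emit:
apply_moves:
  moves:
    - [[0,0,0.004],[0,0,0.006],1]
    - [[0,0,0.008],[0,0,0.006],1]
    - [[0,0,0.012],[0,0,0.006],1]
    - [[0,0,0.018],[0,0,0.006],1]
    - [[0,0,0.024],[0,0,0.006],1]
    - [[0,0,0.028],[0,0,0.006],1]
    - [[0,0,0.028],[0,0,0.006],1]

```text
clock: 8.02
eef_pos: [515.2, 160.6, 187.3]
eef_rot: [2.748, -0.193, 1.215]
wrist_force: [0.6, 1.3, -4.4]
finger_gap: 49.7
finger_force: 40.0
```

```bash
python3 -c "
from h import *
st()"
```

```text
t 8.02 under -22.95 lat x 0.14 y -0.16 rv [ 0.03  0.   26.93] F(toolx,y,axial out) [ 1.2 -1.2 -4.3] M [ 0.53  0.04 -0.02] gap 49.7 f 40.0
```

Free in the recess. Now onto the seat and press.

Emit:
apply_moves:
  moves:
    - [[0,0,0.004],[0,0,0],1]
    - [[0,0,0.008],[0,0,0],1]
    - [[0,0,0.012],[0,0,0],1]
    - [[0,0,0.016],[0,0,0],1]
    - [[0,0,0.02],[0,0,0],1]
    - [[0,0,0.024],[0,0,0],1]
    - [[0,0,0.027],[0,0,0],1]
    - [[0,0,0.027],[0,0,0],1]

```text
clock: 8.68
eef_pos: [518.0, 160.9, 181.7]
eef_rot: [2.748, -0.193, 1.215]
wrist_force: [-3.6, -1.6, -0.1]
finger_gap: 50.1
finger_force: 40.0
```

```bash
python3 -c "
from h import *
st()"
```

```text
t 8.68 under -29.18 lat x 0.20 y 0.02 rv [1.000e-02 1.000e-02 2.694e+01] F(toolx,y,axial out) [-1.3 -3.4  1.5] M [ 0.96 -0.06  0.03] gap 50.1 f 40.0
```

Emit:
apply_moves:
  moves:
    - [[0,0,0.002],[0,0,0],1]
    - [[0,0,0.004],[0,0,0],1]
    - [[0,0,0.006],[0,0,0],1]
    - [[0,0,0.006],[0,0,0],1]

```text
clock: 9.02
eef_pos: [518.6, 161.0, 180.4]
eef_rot: [2.748, -0.193, 1.215]
wrist_force: [-5.1, -0.1, 2.1]
finger_gap: 49.5
finger_force: 40.0
```

```bash
python3 -c "
from h import *
st()"
```

```text
t 9.02 under -30.62 lat x 0.22 y 0.06 rv [-0.000e+00  2.000e-02  2.694e+01] F(toolx,y,axial out) [ 0.3 -3.8  4. ] M [ 1.02 -0.11  0.05] gap 49.5 f 40.0
```

Emit:
apply_moves:
  moves:
    - [[0,0,0.002],[0,0,0],1]
    - [[0,0,0.004],[0,0,0],1]
    - [[0,0,0.006],[0,0,0],1]
    - [[0,0,0.006],[0,0,0],1]

```text
clock: 9.35
eef_pos: [518.8, 161.1, 180.4]
eef_rot: [2.748, -0.193, 1.215]
wrist_force: [-26.5, -4.9, 24.9]
finger_gap: 49.7
finger_force: 40.0
```

```bash
python3 -c "
from h import *
st()"
```

```text
t 9.35 under -30.73 lat x 0.31 y 0.19 rv [0.000e+00 2.000e-02 2.695e+01] F(toolx,y,axial out) [ -2.9 -13.7  33.9] M [ 3.26 -0.42  0.02] gap 49.7 f 40.0
```

Emit:
apply_moves:
  moves:
    - [[0,0,-0.003],[0,0,0],1]
    - [[0,0,-0.005],[0,0,0],1]
    - [[0,0,-0.005],[0,0,0],0]
    - [[0,0,-0.005],[0,0,0],0]
    - [[0,0,-0.005],[0,0,0],0]
    - [[0,0,-0.005],[0,0,0],0]
    - [[0,0,-0.005],[0,0,0],0]
    - [[0,0,-0.005],[0,0,0],0]
    - [[0,0,-0.005],[0,0,0],0]
    - [[0,0,-0.005],[0,0,0],0]
    - [[0,0,-0.005],[0,0,0],0]
    - [[0,0,-0.005],[0,0,0],0]

```text
clock: 10.35
eef_pos: [518.7, 160.9, 179.9]
eef_rot: [2.748, -0.193, 1.215]
wrist_force: [-0.2, -0.4, -0.4]
finger_gap: 93.9
finger_force: 0.0
```

```bash
python3 -c "
from h import *
st()"
```

```text
t 10.35 under -31.20 lat x 0.17 y -0.05 rv [1.000e-02 1.000e-02 2.694e+01] F(toolx,y,axial out) [-0.4 -0.4 -0.3] M [ 0.21 -0.05 -0.04] gap 93.9 f 0.0
```

Released cleanly; retreat along the axis and look.

Emit:
apply_moves:
  moves:
    - [[0,0,-0.05],[0,0,0],0]
    - [[0,0,-0.15],[0,0,0],0]
    - [[0,0,-0.3],[0,0,0],0]
    - [[0,0,-0.45],[0,0,0],0]
    - [[0,0,-0.5],[0,0,0],0]
    - [[0,0,-0.5],[0,0,0],0]
    - [[0,0,-0.5],[0,0,0],0]
    - [[0,0,-0.5],[0,0,0],0]

```text
clock: 11.02
eef_pos: [466.0, 156.8, 291.9]
eef_rot: [2.749, -0.192, 1.214]
wrist_force: [0.1, -0.1, -0.2]
finger_gap: 94.1
finger_force: 0.0
```

```bash
python3 - <<'E'
from h import *
st();im=viewer.camera("wrist");i=viewer.camera_info("wrist")
C=Ro.from_rotvec([0,0,np.radians(27)]).as_matrix();A=Rt@C
def pr(*v):return proj(i,q[:3]+A@np.array(v,float)*[1,1,1])
# expected if home: grip top 56 above origin (tool -z), hex top 10 above
G=[pr(a*11,b*25,-56) for a,b in((1,-1),(1,1),(-1,1),(-1,-1))]
Hx=[pr(34.64*np.sin(np.radians(30+60*k)) if 0 else 34.64*np.sin(np.radians(60*k)),34.64*np.cos(np.radians(60*k)),-10) for k in range(6)]
b=cv2.resize(im,(800,600),interpolation=cv2.INTER_CUBIC)
for P,c in((G,(0,0,255)),(Hx,(255,0,0))): cv2.polylines(b,[np.int32(np.array(P)*1.5625)],True,c,1)
cv2.imwrite("pics/w4.png",b)
E
```

```text
t 11.02 under 92.68 lat x 0.04 y -0.63 rv [ 0.1  -0.03 26.94] F(toolx,y,axial out) [-0.1 -0.  -0.2] M [0.17 0.01 0.01] gap 94.1 f 0.0
```

View pics/w4.png

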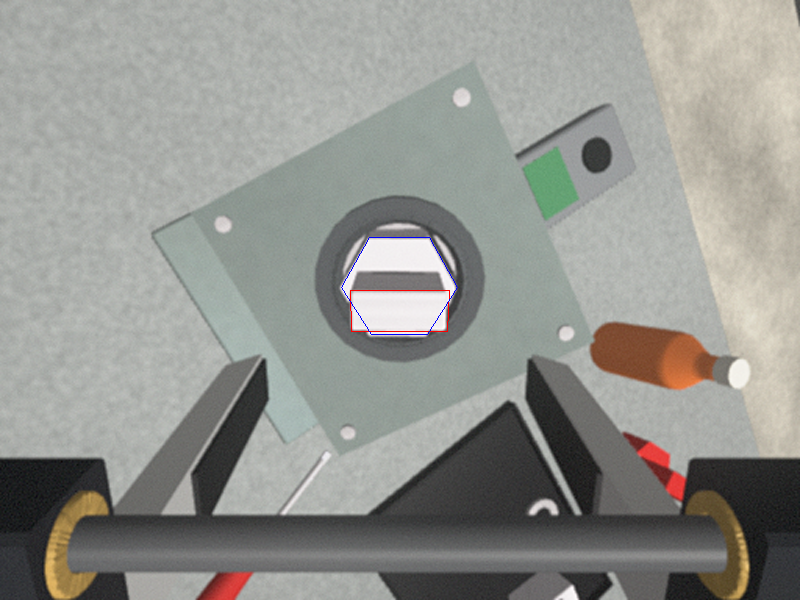

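The plug sits where the predicted fully-home outline falls: hexagon around (399,287), grip top around (400,311). Nothing else has been disturbed.

```bash
python3 -c "
from cell import manip
print(manip.sign_off())"
```

```text
the job is handed in; nothing more can be done
None
```

The hexagonal plug is fully home on its stop in the port (34 N against the hard stop) and released, the gripper is clear, nothing else was touched, and the job was handed in at about 11 s.

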